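# Turn the shielding cup over and hover it above the sample

## Task

Turn the square metal cup over so that it stands mouth-down on the mat and let go of it there; then pick it up again, carry it over the tops of the probe stations and hold it still, mouth-down and level, centred about one centimetre above the blue sample block with its sides parallel to the block's. Finish while still holding it there, never setting it down on the sample; do not touch the test jig or its probe stations with the cup or the robot, and leave the loose nut, cap and tangerine where they are.

Things in the scene. Friction and masses are not known exactly. Their poses are not given: they have to be found in the camera images.
- cup: square aluminium shielding cup, 50 x 50 mm outside and 56 mm tall, walls and floor 3 mm, about 0.12 kg, rigid, with a copper-coloured band 6 mm wide round its mouth. It starts mouth-up on the mat. Origin: centre of the outside of its closed end; z points from the closed end to the mouth, x and y are square to its flat sides
- cup_middle (a point): middle of the cup, on its axis 28 mm from the closed end
- cup_mouth (a point): centre of the cup's mouth, level with its rim, 56 mm from the closed end
- mat: grey-blue square mat, 220 x 220 mm, 3 mm thick, fixed to the table. Origin: centre of its underside, on the table; z up, x and y along its edges
- jig: fixed test jig: black base plate 200 (x) x 400 (y) mm, 8 mm thick; at its centre on four columns a pale green plate 90 x 90 mm, its top 76 mm above the table; on that a dark blue sample block 32 x 32 mm, 12 mm tall, with a brass square on top. Origin: centre of the base plate's underside, on the table; x and y along the edges of base plate and sample
- sample_top (a point): centre of the top of the sample block, 88 mm above the table; axes as the jig's
- station_red: fixed probe station, red cap, near the jig's +y end: 80 x 80 mm in plan, top 166 mm above the table; a knob reaches 64 mm to its own -x. From a brass post a thin needle points to the sample, its tip 62 mm from the station's centre, 112 mm above the table. Origin: centre of its underside, 8 mm above the table; its own -y points roughly at the sample, whose centre is 115 to 145 mm off
- station_black: the same probe station with a black cap, towards the jig's -y end, turned half round so that its own -y also points roughly at the sample. Origin and axes as for station_red
- thumb_nut: loose black round nut, 30 mm in diameter, 26 mm tall, standing just beyond the mat's +x edge. Origin: centre of its underside
- red_cap: loose red plastic cap, 26 mm in diameter, 26 mm tall, standing just beyond the mat's +x edge. Origin: centre of its underside
- tangerine: tangerine, 60 mm in diameter, 50 mm tall, on the table beyond the work. Origin: its underside
Not all that is in view belongs to the job. Several things look just like the cup: the one meant starts nearest to the robot's base.

How it is judged:
By the outcome, as a careful person would: the job done as asked, in the order asked, and still so for the second after the job is handed in, while the arm keeps its last pose, push and grip.
It also fails if it takes over 72 s, if anything falls off the work surface, if the arm or the gripper's body presses on something with over 40 N, if the wrist force passes 120 N, or if a joint passes its speed limit or range.

## Robot

A 6-joint arm with a two-finger parallel gripper is mounted at the origin on the work surface. World frame = base frame: x ahead of the robot, y to its left, z up, the work surface at z = 0. Lengths are in mm, angles in rad, forces in N, time in s.
With the tool pointing down it reaches from about 250 to 775 mm from the base axis. Payload 8.9 kg.
Tool frame: the origin (TCP) lies between the finger pads; the fingertips stand 25 mm ahead of it and the grasp point (between the pads) lies 6 mm ahead of it; z points along the fingers, y is the line along which they close (so a half turn about z gives the same grasp; the last joint's range is limited). The gripper opens to 85 mm and grips with 20 to 120 N. Pads are 22 mm wide; open, the fingers measure 114 mm over their backs; the gripper's body (76 mm by 85 mm) begins 54 mm behind the grasp point. The pads swing forward as they close: fully open they stand 13 mm farther back than shut.
Start: joints at [-1.464, 0.291, -0.153, 1.127, 0, 1.431], TCP at [127.751, -509.218, 256.305] pointing down, gripper open.
Joint ranges: [-2.52, 2.52], [-0.91, 1.74], [-1.3, 1.37], [-1.96, 2.02], [-1.52, 1.47], [-3.14, 3.14]. Speed limits (rad/s): [2.22, 2.22, 2.79, 3.14, 3.14, 3.14].

## Interface

Orientations are given as a rotation vector (axis times angle).
In Python, from plant import arm gives the robot as it stands. The module is installed in compiled form; this text tells all that it offers.
- The arm moves only by the shell command python3 -m pendant 'ROWS' [FORCE]. ROWS is JSON, a list of rows, each a list of 3 entries, a list of its own where there are three numbers: the shift along the tool's x, y, z in m, then the turn, a rotation vector about the tool's x, y, z in rad, then the opening, from 0 (shut) to 1 (fully open). In form: [[[tx, ty, tz], [wx, wy, wz], hand], ...]. A call has exactly 5 rows; each row is the pose to reach, as a shift and turn from the pose commanded when the call began, along the tool's axes at that moment; what a row does not reach only later rows make up. A row lasts 1/10 s, in which the tool goes at most 50 mm and 8.59 degrees, less where a joint would pass 70% of its speed; a pose out of reach is approached as far as the arm can. A call with a gripper value outside its range is refused whole. The fingers move at their own pace and stop on an object; FORCE is the grip in N (left out, the last holds). Time passes only in rows, so rows that repeat a pose let the fingers close, or fill a call up. It gives the time, the measured TCP pose, the force, the opening and the grip force at its end, in the units of the state.
- arm.state(): the state, without advancing time (a new reading comes with each control period).
- arm.grab_frame(name): name is "scene" or "top"; returns a dict with "frame" (420x560x3 uint8, red, green, blue), "range_z" (420x560 float32, mm along the optical axis (not along the pixel's ray), 0 where there is no reading), "intrinsics" (3x3 intrinsics, pixels), "dist_coeffs" ([k1, k2, p1, p2, k3] as OpenCV has them; the pictures are not rectified), "position" and "orientation" of the camera in the world. Camera axes: x right, y up, looking along -z (the intrinsics and any distortion apply to the point x, -y, -z); pixel columns grow to the right and rows downward; lengths in mm; the calibration is good to about 2 mm. A picture is of the moment at which its call begins.
- arm.sign_off(): hands the job in; it is judged then, once.
Trained networks look in a picture, given as the dict that the camera call returned (one of the last four; its "shot" number tells which), for a name from the list of things; names that differ only in an ending like _2 or _b are one class to them, and where a whole thing is asked for, a point or a joint stands for the part that bears it (a point fixed in the world has none). Each returns a list of dicts, best first, with "conf" (0 to 1); they miss things now and then, are a little off and sometimes report something else, mostly with a low value. They report only what shows in the picture. A call takes as long as a camera call. They do not tell look-alikes from the thing itself.
- arm.spot_in(picture, name): "point" ([x, y, z] in mm, in world coordinates, good to about 4 mm: the middle of the surface that is visible of it).
- arm.cut_out(picture, name): "region" (420x560 bool, what is visible of it).
The state is a dict: "clock": time; "joints": joint angles; "dq": joint speeds; "tau": joint torques, N m; "position": TCP position; "tool_rot": TCP orientation; "wrist_force": force on the tool from outside, world axes, zero at the start; "torque": the same for the moment, N m; "opening": opening from 0.0 (shut) to 1.0 (fully open); "grasp_force": force on a finger pad.
Only numpy, scipy, OpenCV 4.12 (cv2) and the standard library are available. Lean on these libraries where they do the work, as an engineer would, in place of code of your own. Each camera call takes 0.05 s, during which the arm holds its last target. There are 200 camera calls.

## Working session

There is one attempt and no reset: what is moved stays moved. The work goes in short steps, Python scripts to look and compute and a shell command to move; the robot and the scene stay as the last step left them, time stands still between calls to the robot, and variables do not carry over. Pictures are saved under pics/ and viewed, at most 10 in all, crops included, and the job is handed in when it is done.

```bash
mkdir -p pics; cat > h.py <<'E'
import numpy as np, cv2
from plant import arm
from scipy.spatial.transform import Rotation as R
def rot(o):
    o=np.array(o,float)
    if o.shape==(3,3): return o
    return R.from_rotvec(o).as_matrix() if o.size==3 else R.from_quat(o).as_matrix()
def cloud(p):
    K=np.array(p["intrinsics"]);z=p["range_z"];h,w=z.shape
    u,v=np.meshgrid(np.arange(w),np.arange(h))
    n=cv2.undistortPoints(np.stack([u,v],-1).reshape(-1,1,2).astype(np.float64),K,np.array(p["dist_coeffs"])).reshape(h,w,2)
    c=np.stack([n[...,0]*z,-n[...,1]*z,-z],-1)
    W=c@rot(p["orientation"]).T+np.array(p["position"]); W[z==0]=np.nan
    return W
def proj(p,X):
    c=(np.atleast_2d(X)-np.array(p["position"]))@rot(p["orientation"])
    q=c*[1,-1,-1]
    return cv2.projectPoints(q,np.zeros(3),np.zeros(3),np.array(p["intrinsics"]),np.array(p["dist_coeffs"]))[0].reshape(-1,2)
def save(p,n): cv2.imwrite("pics/"+n,cv2.cvtColor(p["frame"],cv2.COLOR_RGB2BGR))
E
python3 - <<'E'
from h import *
s=arm.state();print(s)
for n in("scene","top"):
    p=arm.grab_frame(n);save(p,n+"0.png");print(n,p["position"],p["orientation"],p["intrinsics"][0])
    for k in("cup","mat","jig","sample_top","station_red","station_black","thumb_nut","red_cap","tangerine"):
        print(k,[(np.round(d["point"]).tolist(),round(d["conf"],2),proj(p,d["point"]).round().tolist()[0]) for d in arm.spot_in(p,k)])
E
```

```text
{'clock': 0.0, 'joints': array([-1.46429637e+00,  2.91294261e-01, -1.54158900e-01,  1.12670904e+00,
       -3.30401610e-05,  1.43147885e+00]), 'dq': array([-0.00165286,  0.00056676, -0.00071602,  0.0018851 ,  0.00092291,
       -0.00022708]), 'tau': array([ 2.41351248e-03, -5.37143826e+01,  3.31373370e+01,  1.60417071e-02,
       -1.40798525e-04,  1.99400603e-06]), 'position': array([ 127.69740387, -508.79039167,  255.71287503]), 'tool_rot': array([-3.11653727e+00, -3.84990213e-01,  1.66816552e-05]), 'wrist_force': array([2.09825296e-04, 2.85869003e-01, 4.15127486e-02]), 'torque': array([ 0.0031853 ,  0.0053112 , -0.04167704]), 'grasp_force': 0.0, 'opening': 0.9980570123795053}
scene [1070.18963728  743.87601486 1179.3243157 ] [0.22341231 0.84776581 2.47146804] [495.10531312   0.         273.89543967]
cup [([687.0, 396.0, 31.0], 0.87, [339.0, 328.0]), ([472.0, 429.0, 34.0], 0.64, [415.0, 296.0]), ([482.0, 283.0, 37.0], 0.62, [376.0, 255.0])]
mat [([533.0, 242.0, 2.0], 0.8, [350.0, 260.0])]
jig [([507.0, -190.0, 9.0], 0.72, [277.0, 156.0])]
sample_top []
station_red [([489.0, -70.0, 7
[... 501 characters left out ...]
, 0.85, [133.0, 265.0]), ([690.0, 400.0, 19.0], 0.68, [149.0, 191.0])]
mat [([522.0, 235.0, 1.0], 0.95, [206.0, 250.0]), ([495.0, 288.0, 5.0], 0.34, [187.0, 259.0])]
jig [([475.0, -210.0, 11.0], 0.91, [360.0, 267.0]), ([639.0, 184.0, 25.0], 0.39, [224.0, 209.0])]
sample_top [([474.0, -210.0, 8.0], 0.96, [359.0, 268.0]), ([485.0, 285.0, 6.0], 0.55, [188.0, 262.0])]
station_red [([476.0, -82.0, 78.0], 0.73, [317.0, 267.0])]
station_black [([458.0, -337.0, 81.0], 0.89, [410.0, 275.0])]
thumb_nut []
red_cap [([651.0, 292.0, 28.0], 0.6, [186.0, 205.0]), ([490.0, 283.0, 4.0], 0.49, [189.0, 261.0])]
tangerine [([780.0, -13.0, 43.0], 0.84, [292.0, 160.0]), ([522.0, 237.0, 0.0], 0.3, [205.0, 250.0])]
```

View pics/scene0.png

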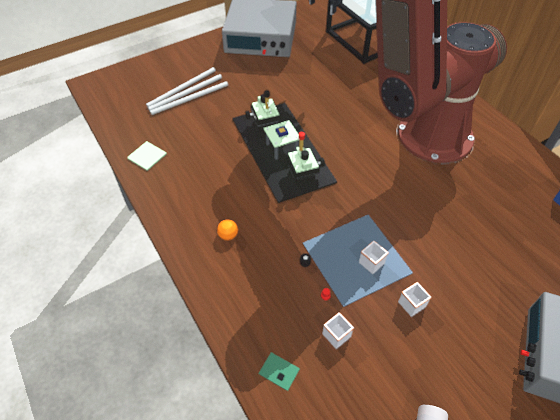

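View pics/top0.png

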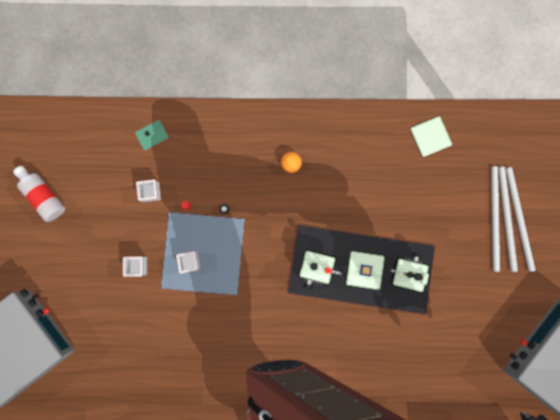

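```bash
cat > m.py <<'E'
from h import *
def rect(q,name):
    q=q[~np.isnan(q).any(1)]
    if len(q)<15: print(name,"few",len(q));return
    (c,s,a)=cv2.minAreaRect(q[:,:2].astype(np.float32)); print(name,"n",len(q),"c",np.round(c,1),"size",np.round(s,1),"yaw",round(a,1),"z",np.nanpercentile(q[:,2],[10,50,90]).round(1))
    return c,s,a
E
python3 - <<'E'
from m import *
for n in("top","scene"):
    p=arm.grab_frame(n);W=cloud(p);x,y,z=W[...,0],W[...,1],W[...,2]
    box=lambda cx,cy,r,a,b:(abs(x-cx)<r)&(abs(y-cy)<r)&(z>a)&(z<b)
    print(n)
    rect(W[box(485,285,50,45,75)],"rim");rect(W[box(485,285,50,15,75)],"cup")
    rect(W[box(475,-210,60,82,95)],"sample");rect(W[box(475,-210,60,68,81)],"green")
    rect(W[box(480,-80,60,130,180)],"redst");rect(W[box(455,-337,60,130,180)],"blackst")
    rect(W[box(480,-80,60,40,130)],"redst_lo");rect(W[box(455,-337,60,40,130)],"blackst_lo")
    rect(W[box(650,190,40,15,40)],"nut");rect(W[box(655,295,30,15,40)],"cap")
    hsv=cv2.cvtColor(p["frame"],cv2.COLOR_RGB2HSV)
    m=(z>-5)&(z<8)&(hsv[...,0]>95)&(hsv[...,0]<120)&(hsv[...,1]>50)&(abs(x-530)<170)&(abs(y-240)<170)
    rect(W[m],"mat")
    for k in("mat","jig","station_red","station_black"):
        d=arm.cut_out(p,k)
        if d: rect(W[d[0]["region"]],"net "+k)
    u=proj(p,[[485,285,40],[475,-210,100]]).astype(int)
    ims=[cv2.resize(p["frame"][b-45:b+45,a-60:a+60],None,fx=6,fy=6,interpolation=2)[...,::-1] for a,b in u]
    cv2.imwrite(f"pics/crop_{n}.png",cv2.resize(np.hstack(ims),(800,300)) )
a=[cv2.imread(f"pics/crop_{n}.png") for n in("top","scene")];cv2.imwrite("pics/crop.png",np.vstack(a))
E
```

```text
top
rim n 119 c [488.5 281.2] size [51.5 52. ] yaw 11.7 z [51.3 58.3 63.1]
cup n 178 c [488.5 281.2] size [51.5 52. ] yaw 11.7 z [24.4 56.2 62.6]
sample n 182 c [ 470.4 -215.2] size [81.9 84.9] yaw 0.5 z [82.5 87.3 92.3]
green n 866 c [ 471.  -214.9] size [92.8 89.5] yaw 81.8 z [72.1 76.2 79.5]
redst n 44 c [471.4 -94. ] size [16.  45.5] yaw 13.2 z [160.6 166.3 170.6]
blackst n 57 c [ 459.1 -322.9] size [57.4 16.9] yaw 51.3 z [149.8 166.  170.4]
redst_lo n 868 c [464.8 -87.3] size [100.1 103.4] yaw 76.5 z [ 71.3  81.3 104. ]
blackst_lo n 929 c [ 468.9 -330.4] size [100.5 102.6] yaw 79.6 z [ 70.   80.4 109.2]
nut n 83 c [640.8 183.4] size [26.7 26.5] yaw 2.6 z [21.9 26.2 31.1]
cap n 41 c [651.7 295.1] size [17.9 17.8] yaw 27.8 z [20.7 25.4 30.4]
mat n 1399 c [512.2 246.7] size [210.2 207.7] yaw 83.9 z [-0.7  3.1  6.5]
net mat n 5476 c [512.8 246.4] size [225.8 224.7] yaw 85.0 z [-0.9  3.6  8.3]
net jig n 7597 c [ 470.4 -215. ] size [401.8 202.3] yaw 82.0 z [ 4.5  9.5 75.3]
net station_red n 934 c [463.1 -81.6] size [ 90.1 109.3] yaw 77.6 z [ 68.7  81.3 120.8]
net station_black n 1034 
[... 534 characters left out ...]
 c [468.6 -87.4] size [102.1 105.2] yaw 76.7 z [ 59.2  79.6 108.8]
blackst_lo n 627 c [ 469.5 -332. ] size [101.6  97.8] yaw 81.9 z [ 58.7  79.  106.3]
nut n 101 c [645.7 182.2] size [29.7 28.3] yaw 41.1 z [19.5 25.8 29.7]
cap n 58 c [656.3 295.1] size [20.1 19.7] yaw 64.6 z [18.1 25.7 29.4]
mat n 4566 c [515.7 244.8] size [219.7 221. ] yaw 85.1 z [0.4 3.5 6.3]
net mat n 4878 c [514.6 242.9] size [223.4 226. ] yaw 85.6 z [0.5 3.6 6.7]
net jig n 4038 c [ 471.2 -215.5] size [405.7 207.7] yaw 81.7 z [ 5.3  9.2 75.8]
net station_red n 995 c [ 461.7 -109.9] size [149.  108.3] yaw 76.7 z [ 32.2  78.6 120.5]
net station_black n 758 c [ 459.8 -381.6] size [199.7 107.4] yaw 72.2 z [ 42.8  78.  120.3]
```

View pics/crop.png

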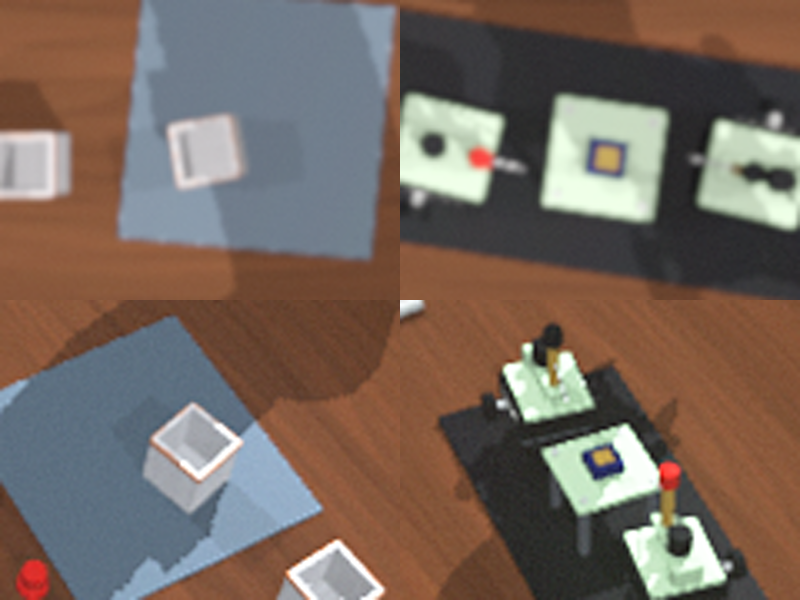

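Three look-alike cups in the scene picture: (375,255) on the mat, (415,297) and (339,330) on bare wood. The one at (375,255) is nearest the base (about 565 mm against 640 and 790) and the only one on the mat. The crop confirms it is mouth-up with a copper rim. Cup ≈ (490,280), yaw 11°; jig ≈ (470.7,-215.2), yaw -8°.

A level grasp would push the gripper's body into the table, so I'll turn the cup in two 90° steps with the tool tilted ±45°.

```bash
cat > go.py <<'E'
import sys
from h import *
def target(gx,gy,gz,yaw,th):
    c,s=np.cos(np.radians(yaw)),np.sin(np.radians(yaw))
    T=np.array([[c,s,0],[s,-c,0],[0,0,-1.]])@R.from_euler('y',th,degrees=True).as_matrix()
    return np.array([gx,gy,gz])-6*T[:,2],T
if __name__=="__main__":
    s=arm.state();C=rot(s["tool_rot"]);P=np.array(s["position"])
    a=list(map(float,sys.argv[1:])); t,T=target(*a)
    print("t",s["clock"],"grasp pt",(P+6*C[:,2]).round(1),"yaw",np.degrees(np.arctan2(C[1,0],C[0,0])).round(1),"zdir",C[:,2].round(3),"q",s["joints"].round(2))
    print("shift m",(C.T@(t-P)/1000).round(4).tolist(),"turn",R.from_matrix(C.T@T).as_rotvec().round(4).tolist())
E
python3 go.py 490 280 256 101 0; python3 go.py 490 280 180 101 45
```

```text
t 1.5 grasp pt [ 127.8 -509.2  250.3] yaw 14.1 zdir [ 0.  0. -1.] q [-1.46  0.29 -0.15  1.13  0.    1.43]
shift m [0.5434, -0.6774, -0.0056] turn [0.0, -0.0001, -1.517]
t 1.5 grasp pt [ 127.8 -509.2  250.3] yaw 14.1 zdir [ 0.  0. -1.] q [-1.46  0.29 -0.15  1.13  0.    1.43]
shift m [0.5431, -0.6731, 0.0721] turn [0.5931, 0.6259, -1.4319]
```

```bash
A='[[0.5434,-0.6774,-0.02],[0,0,-1.517],0.85]'; python3 -m pendant '[[[0.25,-0.31,-0.01],[0,0,-0.7],0.85],[[0.25,-0.31,-0.01],[0,0,-0.7],0.85],[[0.25,-0.31,-0.01],[0,0,-0.7],0.85],[[0.25,-0.31,-0.01],[0,0,-0.7],0.85],[[0.25,-0.31,-0.01],[0,0,-0.7],0.85]]' 40; python3 go.py 490 280 180 101 45
```

```text
clock: 2.0
position: [232.9, -280.6, 262.7]
tool_rot: [2.793, 1.438, 0.0]
wrist_force: [1.2, 0.1, 0.6]
opening: 0.853
grasp_force: 0.0
t 2.0 grasp pt [ 232.9 -280.6  256.7] yaw 54.5 zdir [ 0. -0. -1.] q [-1.08 -0.02 -0.51  1.09  0.    1.11]
shift m [0.6027, -0.1134, 0.0783] turn [0.319, 0.7412, -0.7687]
```

```bash
python3 -m pendant '[[[0.3,-0.05,0.0],[0,0,-0.7],0.85],[[0.3,-0.05,0.0],[0,0,-0.7],0.85],[[0.3,-0.05,0.0],[0,0,-0.7],0.85],[[0.3,-0.05,0.0],[0,0,-0.7],0.85],[[0.3,-0.05,0.0],[0,0,-0.7],0.85]]' ; python3 go.py 488 271 180 101 0;python3 go.py 488 271 180 101 45
```

```text
clock: 2.5
position: [344.1, -56.4, 263.0]
tool_rot: [2.129, 2.308, 0.001]
wrist_force: [1.5, -1.0, 0.3]
opening: 0.849
grasp_force: 0.0
t 2.5 grasp pt [344.1 -56.4 257. ] yaw 94.6 zdir [ 0.001 -0.001 -1.   ] q [-0.37 -0.06 -0.54  1.09 -0.    1.12]
shift m [0.3148, 0.1697, 0.077] turn [0.0013, 0.0008, -0.1114]
t 2.5 grasp pt [344.1 -56.4 257. ] yaw 94.6 zdir [ 0.001 -0.001 -1.   ] q [-0.37 -0.06 -0.54  1.09 -0.    1.12]
shift m [0.3106, 0.1701, 0.0787] turn [0.045, 0.7854, -0.1052]
```

```bash
python3 -m pendant '[[[0.225,0.169,0.07],[0.04,0.75,-0.1],0.85],[[0.225,0.169,0.07],[0.04,0.75,-0.1],0.85],[[0.225,0.169,0.07],[0.04,0.75,-0.1],0.85],[[0.225,0.169,0.07],[0.04,0.75,-0.1],0.85],[[0.225,0.169,0.07],[0.04,0.75,-0.1],0.85]]' ; python3 go.py 502 218 97 101 45
```

```text
clock: 3.0
position: [476.0, 147.3, 202.3]
tool_rot: [-1.6, -1.916, -0.629]
wrist_force: [0.0, 0.8, 0.5]
opening: 0.855
grasp_force: 0.0
t 3.0 grasp pt [475.3 151.3 197.9] yaw 100.3 zdir [-0.12   0.669 -0.733] q [-0.25  0.47 -0.29  1.18  0.67  1.02]
shift m [-0.0243, 0.0381, 0.1154] turn [0.0099, 0.0374, -0.0084]
```

```bash
python3 -m pendant '[[[-0.024,0.038,0.115],[0.01,0.037,-0.008],0.85],[[-0.024,0.038,0.115],[0.01,0.037,-0.008],0.85],[[-0.024,0.038,0.115],[0.01,0.037,-0.008],0.85],[[-0.024,0.038,0.115],[0.01,0.037,-0.008],0.85],[[-0.024,0.038,0.115],[0.01,0.037,-0.008],0.85]]' ; python3 go.py 490 280 33 101 45
python3 - <<'E'
from h import *
p=arm.grab_frame("scene");a,b=proj(p,[495,260,60])[0].astype(int)
cv2.imwrite("pics/pre.png",cv2.resize(p["frame"][b-75:b+75,a-100:a+100],None,fx=4,fy=4,interpolation=2)[...,::-1])
E
```

```text
clock: 3.5
position: [500.7, 211.9, 101.6]
tool_rot: [-1.567, -1.899, -0.641]
wrist_force: [0.9, -0.6, 1.2]
opening: 0.852
grasp_force: 0.0
t 3.5 grasp pt [499.9 216.   97.3] yaw 100.9 zdir [-0.137  0.69  -0.711] q [-0.12  0.63 -0.33  0.92  0.73  1.14]
shift m [0.0007, 0.0027, 0.0912] turn [-0.0025, 0.0052, -0.0017]
```

View pics/pre.png

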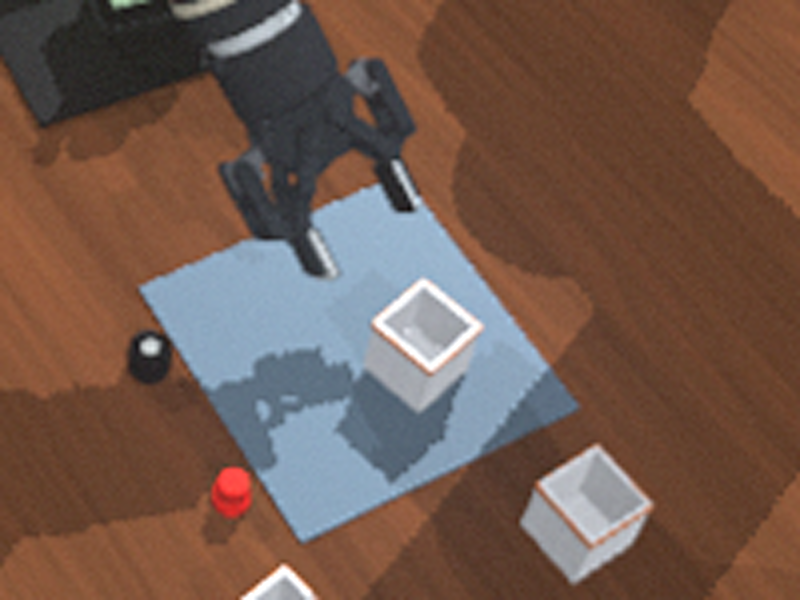

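The fingers are at crop (320,255) and (405,190), either side of the line to the cup at (425,330). Alignment looks right, so I'm advancing and closing.

```bash
python3 -m pendant '[[[0.0005,0.002,0.03],[0,0.005,0],0.85],[[0.0005,0.002,0.06],[0,0.005,0],0.85],[[0.0005,0.002,0.08],[0,0.005,0],0.85],[[0.0005,0.002,0.09],[0,0.005,0],0.85],[[0.0005,0.002,0.09],[0,0.005,0],0.85]]' 40 && python3 -m pendant '[[[0,0,0],[0,0,0],0.4],[[0,0,0],[0,0,0],0.3],[[0,0,0],[0,0,0],0.3],[[0,0,0],[0,0,0],0.3],[[0,0,0],[0,0,0],0.3]]' 40;  python3 go.py 490 280 33 101 45
```

```text
clock: 4.05
position: [490.5, 274.7, 38.2]
tool_rot: [-1.564, -1.896, -0.645]
wrist_force: [-0.1, 0.2, -0.0]
opening: 0.853
grasp_force: 0.0
clock: 4.55
position: [491.7, 274.1, 38.8]
tool_rot: [-1.565, -1.895, -0.647]
wrist_force: [-0.1, -5.3, 7.6]
opening: 0.585
grasp_force: 41.9
t 4.55 grasp pt [490.9 278.2  34.5] yaw 100.9 zdir [-0.135  0.694 -0.707] q [-0.01  0.7  -0.41  0.66  0.76  1.29]
shift m [0.0003, -0.0005, 0.0024] turn [0.0004, 0.0002, -0.0017]
```

```bash
python3 -m pendant '[[[0.01,0,-0.01],[0,0,0],0.3],[[0.03,0,-0.03],[0,0,0],0.3],[[0.05,0,-0.05],[0,0,0],0.3],[[0.07,0,-0.07],[0,0,0],0.3],[[0.07,0,-0.07],[0,0,0],0.3]]' 60;  python3 go.py 502 250 130 101 0;python3 go.py 502 235 130 101 -45
```

```text
clock: 5.05
position: [492.8, 274.8, 140.8]
tool_rot: [-1.564, -1.899, -0.651]
wrist_force: [1.1, -0.6, -1.6]
opening: 0.576
grasp_force: 62.4
t 5.05 grasp pt [492.  278.9 136.6] yaw 101.2 zdir [-0.132  0.694 -0.708] q [-0.01  0.55 -0.34  0.87  0.77  1.29]
shift m [-0.0219, 0.0043, -0.015] turn [0.0035, -0.7845, 0.0009]
t 5.05 grasp pt [492.  278.9 136.6] yaw 101.2 zdir [-0.132  0.694 -0.708] q [-0.01  0.55 -0.34  0.87  0.77  1.29]
shift m [-0.0305, 0.0014, -0.0211] turn [0.0039, -1.5699, -0.0005]
```

```bash
python3 -m pendant '[[[-0.005,0.001,-0.004],[0,-0.15,0],0.3],[[-0.01,0.001,-0.007],[0,-0.29,0],0.3],[[-0.014,0.002,-0.01],[0,-0.43,0],0.3],[[-0.018,0.003,-0.013],[0,-0.57,0],0.3],[[-0.022,0.004,-0.015],[0.003,-0.71,0],0.3]]';python3 go.py 502 235 130 101 -45
```

```text
clock: 5.55
position: [500.1, 249.4, 132.9]
tool_rot: [-1.962, -2.381, -0.065]
wrist_force: [-0.1, -0.6, -1.4]
opening: 0.576
grasp_force: 62.3
t 5.55 grasp pt [500.  249.8 127. ] yaw 101.0 zdir [-0.016  0.068 -0.998] q [ 0.29  0.44 -0.27  0.85  0.07  1.67]
shift m [-0.0101, -0.0009, -0.002] turn [-0.0028, -0.855, 0.0014]
```

```bash
python3 -m pendant '[[[-0.005,0,-0.004],[0,-0.15,0],0.3],[[-0.008,0,-0.004],[0,-0.29,0],0.3],[[-0.011,0,-0.004],[0,-0.43,0],0.3],[[-0.014,0,-0.004],[0,-0.57,0],0.3],[[-0.016,0,-0.004],[0,-0.71,0],0.3]]';python3 go.py 502 235 50 101 -45
```

```text
clock: 6.05
position: [503.2, 234.3, 135.5]
tool_rot: [1.648, 2.005, -0.549]
wrist_force: [-0.1, -0.4, -1.0]
opening: 0.578
grasp_force: 62.3
t 6.05 grasp pt [503.8 230.8 130.7] yaw 101.3 zdir [ 0.112 -0.586 -0.802] q [ 0.6   0.68 -0.03  1.15 -0.58  2.06]
shift m [0.0527, -0.0007, 0.0621] turn [-0.0012, -0.1458, 0.0037]
```

```bash
python3 -m pendant '[[[0.02,0,0.02],[0,-0.14,0.003],0.3],[[0.04,0,0.05],[0,-0.146,0.003],0.3],[[0.0527,-0.0007,0.0621],[0,-0.146,0.003],0.3],[[0.0527,-0.0007,0.0621],[0,-0.146,0.003],0.3],[[0.0527,-0.0007,0.0621],[0,-0.146,0.003],0.3]]';python3 go.py 502 235 33 101 -45
python3 - <<'E'
from h import *
p=arm.grab_frame("scene");a,b=proj(p,[495,260,60])[0].astype(int)
cv2.imwrite("pics/lie.png",cv2.resize(p["frame"][b-75:b+75,a-100:a+100],None,fx=4,fy=4,interpolation=2)[...,::-1])
E
```

```text
clock: 6.55
position: [501.3, 239.1, 54.7]
tool_rot: [1.568, 1.901, -0.647]
wrist_force: [0.5, -0.6, -0.7]
opening: 0.579
grasp_force: 62.4
t 6.55 grasp pt [502.1 235.   50.4] yaw 101.0 zdir [ 0.131 -0.691 -0.711] q [ 0.65  0.87  0.01  1.13 -0.68  2.18]
shift m [0.0123, -0.0, 0.0124] turn [-0.0029, -0.0053, 0.0002]
```

View pics/lie.png

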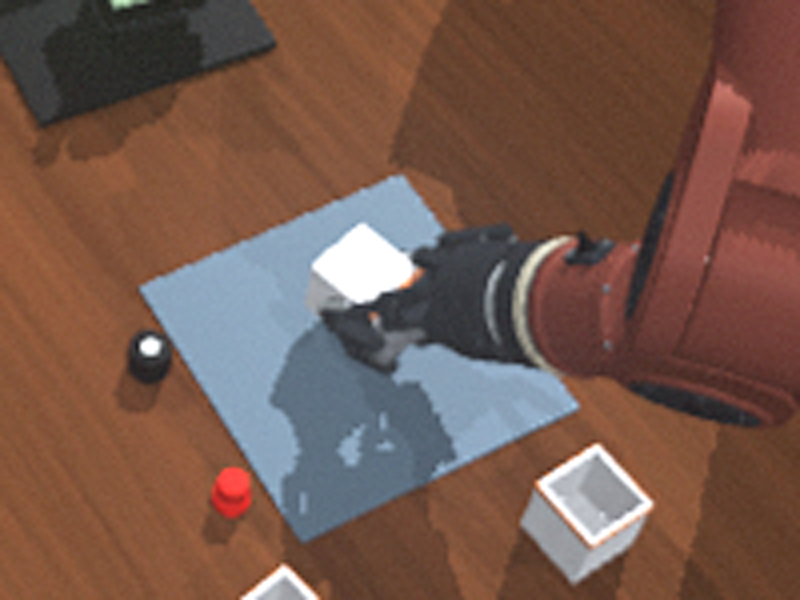

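The cup is now on its side, with the closed end facing -y at crop (340,280) and the mouth facing the gripper. Everything else is clear, so I'm lowering it.

```bash
python3 -m pendant '[[[0.006,0,0.006],[0,-0.005,0],0.3],[[0.0115,0,0.0115],[0,-0.005,0],0.3],[[0.0125,0,0.0125],[0,-0.005,0],0.3],[[0.0135,0,0.0135],[0,-0.005,0],0.3],[[0.0135,0,0.0135],[0,-0.005,0],0.3]]';python3 go.py 502 235 29 101 -45
```

```text
clock: 7.1
position: [500.5, 239.1, 35.2]
tool_rot: [1.563, 1.897, -0.653]
wrist_force: [-3.4, -0.9, 6.8]
opening: 0.581
grasp_force: 63.0
t 7.1 grasp pt [501.3 234.9  31. ] yaw 101.2 zdir [ 0.132 -0.696 -0.706] q [ 0.66  0.9   0.01  1.11 -0.68  2.19]
shift m [0.0014, 0.0007, 0.0014] turn [-0.0029, 0.0018, 0.0021]
```

```bash
python3 -m pendant '[[[0,0,0],[0,0,0],0.7],[[0,0,0],[0,0,0],0.85],[[0,0,0],[0,0,0],0.85],[[0,0,0],[0,0,0],0.85],[[0,0,0],[0,0,0],0.85]]' && python3 -m pendant '[[[0,0,-0.02],[0,0,0],0.85],[[0,0,-0.05],[0,0,0],0.85],[[0,0,-0.09],[0,0,0],0.85],[[0,0,-0.13],[0,0,0],0.85],[[0,0,-0.15],[0,0,0],0.85]]'; python3 go.py 502 260 150 101 0; python3 - <<'E'
from m import *
p=arm.grab_frame("scene");W=cloud(p);x,y,z=W[...,0],W[...,1],W[...,2]
for a,b in((40,75),(15,75)):rect(W[(abs(x-500)<55)&(abs(y-232)<50)&(z>a)&(z<b)],"cup")
save(p,"lie2.png")
E
```

```text
clock: 7.6
position: [500.6, 239.3, 34.1]
tool_rot: [1.564, 1.898, -0.652]
wrist_force: [1.0, -0.7, -0.5]
opening: 0.851
grasp_force: 0.0
clock: 8.1
position: [480.7, 346.0, 142.4]
tool_rot: [1.564, 1.898, -0.648]
wrist_force: [0.4, -0.1, 0.3]
opening: 0.853
grasp_force: 0.0
t 8.1 grasp pt [481.5 341.9 138.2] yaw 101.1 zdir [ 0.134 -0.693 -0.708] q [ 0.8   0.91  0.36  1.53 -0.62  2.34]
shift m [-0.0722, 0.0044, 0.0529] turn [-0.0008, 0.7842, 0.0006]
cup n 385 c [505.6 230.9] size [55.3 58.1] yaw 10.2 z [47.8 53.1 56.1]
cup n 488 c [505.6 230.9] size [55.3 58.1] yaw 10.2 z [26.5 52.1 55.8]
```

```bash
python3 -m pendant '[[[-0.03,0,0.0],[0,0.15,0],0.85],[[-0.055,0.002,0.01],[0,0.3,0],0.85],[[-0.08,0.004,0.02],[0,0.45,0],0.85],[[-0.105,0.004,0.03],[0,0.6,0],0.85],[[-0.13,0.004,0.04],[0,0.75,0],0.85]]'; python3 go.py 514 169 110 101 45
```

```text
clock: 8.65
position: [508.0, 225.3, 204.8]
tool_rot: [1.983, 2.405, -0.029]
wrist_force: [0.5, 0.2, -0.4]
opening: 0.853
grasp_force: 0.0
t 8.65 grasp pt [508.  225.1 198.8] yaw 101.0 zdir [ 0.006 -0.03  -1.   ] q [ 0.3   0.39 -0.15  1.03 -0.03  1.68]
shift m [-0.0579, -0.0049, 0.0924] turn [0.0006, 0.8157, -0.0001]
```

```bash
python3 -m pendant '[[[-0.04,-0.001,0.0],[0,0.15,0],0.85],[[-0.08,-0.003,0.01],[0,0.3,0],0.85],[[-0.08,-0.005,0.03],[0,0.45,0],0.85],[[-0.07,-0.005,0.06],[0,0.6,0],0.85],[[-0.06,-0.005,0.09],[0,0.75,0],0.85]]'; python3 go.py 502 231.5 29 101 45
```

```text
clock: 9.15
position: [515.5, 161.9, 116.1]
tool_rot: [-1.609, -1.944, -0.605]
wrist_force: [-0.5, 0.8, -0.1]
opening: 0.851
grasp_force: 0.0
t 9.15 grasp pt [514.7 165.8 111.5] yaw 100.8 zdir [-0.122  0.646 -0.754] q [-0.19  0.61 -0.27  1.    0.66  1.09]
shift m [-0.0042, -0.0003, 0.1062] turn [0.0041, 0.068, -0.0026]
```

```bash
python3 -m pendant '[[[-0.004,0,0.02],[0.004,0.068,-0.0026],0.85],[[-0.004,0,0.05],[0.004,0.068,-0.0026],0.85],[[-0.004,0,0.08],[0.004,0.068,-0.0026],0.85],[[-0.0042,0,0.1],[0.004,0.068,-0.0026],0.85],[[-0.0042,0,0.106],[0.004,0.068,-0.0026],0.85]]' && python3 -m pendant '[[[0,0,0],[0,0,0],0.4],[[0,0,0],[0,0,0],0.3],[[0,0,0],[0,0,0],0.3],[[0,0,0],[0,0,0],0.3],[[0,0,0],[0,0,0],0.3]]' 60;  python3 go.py 502 231 110 101 45
```

```text
clock: 9.65
position: [499.6, 228.9, 31.3]
tool_rot: [-1.563, -1.898, -0.635]
wrist_force: [-0.2, 0.2, 0.4]
opening: 0.85
grasp_force: 0.0
clock: 10.15
position: [502.3, 227.9, 33.6]
tool_rot: [-1.564, -1.9, -0.64]
wrist_force: [0.6, -2.7, 1.5]
opening: 0.578
grasp_force: 61.8
t 10.15 grasp pt [501.4 232.   29.3] yaw 101.0 zdir [-0.139  0.69  -0.71 ] q [-0.09  0.74 -0.36  0.76  0.74  1.17]
shift m [0.056, 0.0001, -0.0581] turn [-0.0045, 0.0046, -0.0004]
```

```bash
python3 -m pendant '[[[0.015,0,-0.015],[0,0,0],0.3],[[0.035,0,-0.035],[0,0,0],0.3],[[0.056,0,-0.058],[0,0,0],0.3],[[0.07,0,-0.07],[0,0,0],0.3],[[0.07,0,-0.07],[0,-0.07,0],0.3]]';python3 go.py 502 235 125 101 0
```

```text
clock: 10.65
position: [503.2, 227.9, 133.6]
tool_rot: [-1.607, -1.951, -0.593]
wrist_force: [-0.1, -0.8, -2.3]
opening: 0.579
grasp_force: 62.0
t 10.65 grasp pt [502.4 231.7 129.1] yaw 101.0 zdir [-0.128  0.639 -0.758] q [-0.07  0.55 -0.31  0.93  0.68  1.23]
shift m [0.0038, 0.0002, 0.0067] turn [-0.0033, -0.7103, 0.0006]
```

```bash
python3 -m pendant '[[[-0.001,0,-0.001],[0,-0.15,0],0.3],[[-0.002,0,-0.001],[0,-0.3,0],0.3],[[-0.004,0,-0.001],[0,-0.45,0],0.3],[[-0.004,0,-0.001],[0,-0.6,0],0.3],[[-0.005,0,-0.001],[0,-0.72,0],0.3]]';python3 go.py 502 235 125 101 -45
```

```text
clock: 11.15
position: [503.3, 224.9, 131.1]
tool_rot: [1.987, 2.42, -0.016]
wrist_force: [-0.0, -0.1, -1.7]
opening: 0.577
grasp_force: 62.0
t 11.15 grasp pt [503.3 224.8 125.1] yaw 101.2 zdir [ 0.001 -0.014 -1.   ] q [ 0.3   0.44 -0.28  0.85 -0.01  1.67]
shift m [0.0145, 0.0007, 0.0017] turn [0.0003, -0.7712, 0.0041]
```

```bash
python3 -m pendant '[[[0.004,0,0],[0,-0.15,0],0.3],[[0.007,0,0.001],[0,-0.3,0],0.3],[[0.01,0,0.001],[0,-0.45,0],0.3],[[0.013,0,0.002],[0,-0.6,0.002],0.3],[[0.0145,0,0.002],[0,-0.74,0.004],0.3]]';python3 go.py 502 235 55 101 -45
```

```text
clock: 11.65
position: [500.3, 239.8, 128.3]
tool_rot: [1.581, 1.922, -0.626]
wrist_force: [-0.6, -0.5, -1.5]
opening: 0.579
grasp_force: 62.1
t 11.65 grasp pt [501.1 235.7 123.9] yaw 101.1 zdir [ 0.131 -0.672 -0.729] q [ 0.65  0.76  0.03  1.24 -0.66  2.16]
shift m [0.0467, 0.0008, 0.0509] turn [0.0005, -0.0319, 0.0016]
```

```bash
python3 -m pendant '[[[0.02,0,0.02],[0,-0.032,0],0.3],[[0.04,0,0.04],[0,-0.032,0],0.3],[[0.055,0,0.06],[0,-0.032,0],0.3],[[0.0575,0.0008,0.0619],[0,-0.032,0.001],0.3],[[0.0575,0.0008,0.0619],[0,-0.032,0.001],0.3]]';python3 go.py 502 235 32 101 -45
python3 - <<'E'
from h import *
p=arm.grab_frame("scene");a,b=proj(p,[495,260,60])[0].astype(int)
cv2.imwrite("pics/inv.png",cv2.resize(p["frame"][b-75:b+75,a-100:a+100],None,fx=4,fy=4,interpolation=2)[...,::-1])
E
```

```text
clock: 12.15
position: [500.5, 238.5, 43.0]
tool_rot: [1.567, 1.901, -0.649]
wrist_force: [-0.2, 0.3, -1.3]
opening: 0.583
grasp_force: 62.2
t 12.15 grasp pt [501.3 234.3  38.8] yaw 101.1 zdir [ 0.131 -0.692 -0.71 ] q [ 0.65  0.88  0.    1.11 -0.68  2.18]
shift m [0.0052, 0.0009, 0.0044] turn [-0.0033, -0.0041, 0.0015]
```

View pics/inv.png

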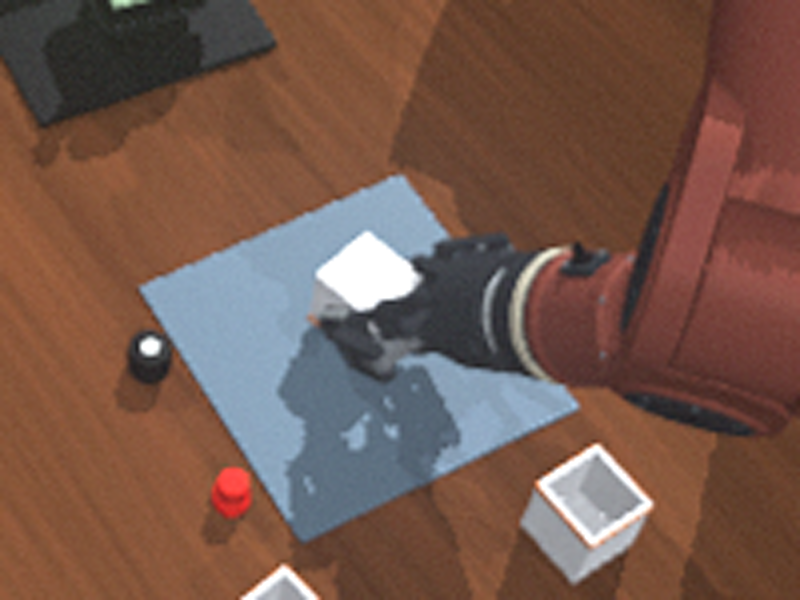

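The cup is inverted: the closed end is up at crop (368,270) and the copper band is low at (318,318). I'm lowering it to contact.

```bash
python3 -m pendant '[[[0.002,0,0.002],[0,-0.004,0],0.3],[[0.004,0,0.004],[0,-0.004,0],0.3],[[0.0045,0,0.0045],[0,-0.004,0],0.3],[[0.005,0,0.005],[0,-0.004,0],0.3],[[0.005,0,0.005],[0,-0.004,0],0.3]]';python3 go.py 502 235 31 101 -45
```

```text
clock: 12.7
position: [500.6, 238.8, 36.1]
tool_rot: [1.565, 1.898, -0.65]
wrist_force: [0.1, 0.2, -1.2]
opening: 0.575
grasp_force: 62.2
t 12.7 grasp pt [501.4 234.6  31.8] yaw 101.1 zdir [ 0.133 -0.694 -0.707] q [ 0.66  0.89  0.    1.1  -0.68  2.19]
shift m [0.0008, 0.0006, 0.0004] turn [-0.0023, -0.0005, 0.001]
```

```bash
python3 -m pendant '[[[0.0005,0,0.0005],[0,0,0],0.3],[[0.001,0,0.001],[0,0,0],0.3],[[0.0015,0,0.0015],[0,0,0],0.3],[[0.0015,0,0.0015],[0,0,0],0.3],[[0.0015,0,0.0015],[0,0,0],0.3]]'
```

```text
clock: 13.2
position: [500.6, 238.8, 35.1]
tool_rot: [1.563, 1.898, -0.65]
wrist_force: [-4.8, 2.6, 10.6]
opening: 0.582
grasp_force: 63.4
```

```bash
python3 -m pendant '[[[0,0,0],[0,0,0],0.65],[[0,0,0],[0,0,0],0.85],[[0,0,0],[0,0,0],0.85],[[0,0,0],[0,0,0],0.85],[[0,0,0],[0,0,0],0.85]]' && python3 -m pendant '[[[0,0,-0.02],[0,0,0],0.85],[[0,0,-0.05],[0,0,0],0.85],[[0,0,-0.09],[0,0,0],0.85],[[0,0,-0.13],[0,0,0],0.85],[[0,0,-0.15],[0,0,0],0.85]]'; python3 go.py 502 235 140 101 0; python3 - <<'E'
from m import *
p=arm.grab_frame("scene");W=cloud(p);x,y,z=W[...,0],W[...,1],W[...,2]
for a,b in((50,75),(15,75)):rect(W[(abs(x-500)<55)&(abs(y-232)<50)&(z>a)&(z<b)],"cup")
a,b=proj(p,[495,260,60])[0].astype(int)
cv2.imwrite("pics/inv2.png",cv2.resize(p["frame"][b-75:b+75,a-100:a+100],None,fx=4,fy=4,interpolation=2)[...,::-1])
E
```

```text
clock: 13.7
position: [500.6, 238.7, 33.7]
tool_rot: [1.564, 1.898, -0.65]
wrist_force: [0.4, 0.3, 0.6]
opening: 0.85
grasp_force: 0.0
clock: 14.2
position: [480.7, 345.2, 142.2]
tool_rot: [1.564, 1.899, -0.646]
wrist_force: [0.8, -0.2, -0.7]
opening: 0.85
grasp_force: 0.0
t 14.2 grasp pt [481.5 341.1 137.9] yaw 101.0 zdir [ 0.135 -0.693 -0.709] q [ 0.79  0.91  0.35  1.53 -0.62  2.34]
shift m [-0.0822, -0.0001, 0.0765] turn [0.0002, 0.7834, 0.0004]
cup n 341 c [504.3 232.2] size [53.9 53.2] yaw 10.6 z [54.9 59.3 62.3]
cup n 513 c [504.6 232.2] size [54.3 53.2] yaw 10.5 z [25.9 57.3 61.6]
```

View pics/inv2.png

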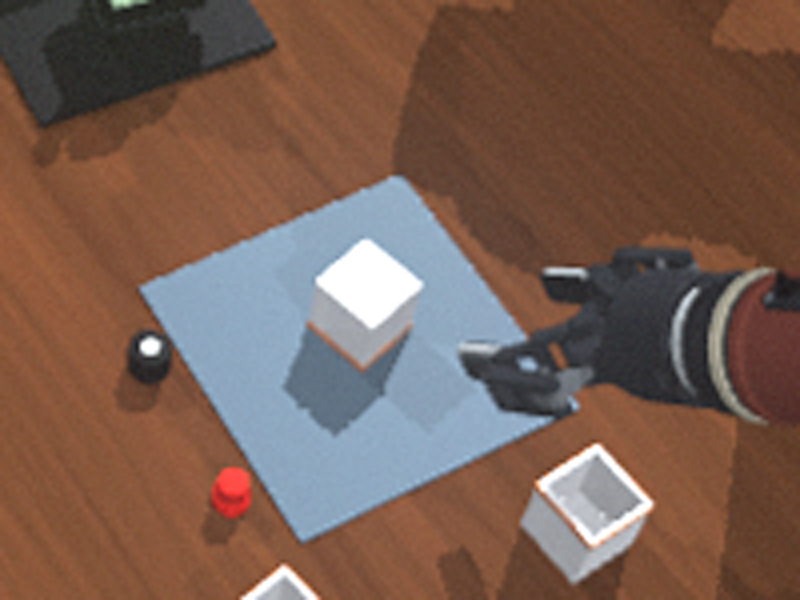

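The cup stands mouth-down and free on the mat, closed end at crop (368,282) with the copper band at the bottom. Next I'll regrasp it from straight above.

```bash
python3 -m pendant '[[[-0.03,0,0.0],[0,0.15,0],0.85],[[-0.055,0,0.01],[0,0.3,0],0.85],[[-0.08,0,0.02],[0,0.45,0],0.85],[[-0.1,0,0.04],[0,0.6,0],0.85],[[-0.1,0,0.06],[0,0.75,0],0.85]]'; python3 go.py 501.6 233.3 110 101 0
```

```text
clock: 14.75
position: [503.9, 230.3, 170.5]
tool_rot: [1.983, 2.403, -0.023]
wrist_force: [-0.3, -0.3, -1.7]
opening: 0.851
grasp_force: 0.0
t 14.75 grasp pt [503.9 230.2 164.5] yaw 100.9 zdir [ 0.011 -0.028 -1.   ] q [ 0.31  0.41 -0.22  0.94 -0.03  1.69]
shift m [0.0049, -0.0019, 0.0544] turn [0.005, 0.0294, -0.0012]
```

```bash
python3 -m pendant '[[[0.0049,-0.0019,0.02],[0.005,0.029,-0.001],0.85],[[0.0049,-0.0019,0.0544],[0.005,0.029,-0.001],0.85],[[0.0049,-0.0019,0.0544],[0.005,0.029,-0.001],0.85],[[0.0049,-0.0019,0.0544],[0.005,0.029,-0.001],0.85],[[0.0049,-0.0019,0.0544],[0.005,0.029,-0.001],0.85]]'; python3 go.py 501.6 233.3 42 101 0
```

```text
clock: 15.25
position: [500.3, 234.8, 114.8]
tool_rot: [1.997, 2.424, -0.013]
wrist_force: [0.4, 0.3, -0.3]
opening: 0.849
grasp_force: 0.0
t 15.25 grasp pt [500.3 234.8 108.8] yaw 101.0 zdir [-0.005 -0.007 -1.   ] q [ 0.31  0.47 -0.29  0.82 -0.01  1.69]
shift m [-0.0014, 0.0014, 0.0668] turn [-0.006, 0.006, 0.0007]
```

```bash
python3 -m pendant '[[[-0.0014,0.001,0.02],[-0.006,0.006,0],0.85],[[-0.0014,0.001,0.04],[-0.006,0.006,0],0.85],[[-0.0014,0.001,0.06],[-0.006,0.006,0],0.85],[[-0.0014,0.001,0.067],[-0.006,0.006,0],0.85],[[-0.0014,0.001,0.067],[-0.006,0.006,0],0.85]]' && python3 -m pendant '[[[0,0,0],[0,0,0],0.85],[[0,0,0],[0,0,0],0.4],[[0,0,0],[0,0,0],0.3],[[0,0,0],[0,0,0],0.3],[[0,0,0],[0,0,0],0.3]]' 60; python3 go.py 501.6 233.3 42 101 0
```

```text
clock: 15.75
position: [500.4, 233.0, 46.8]
tool_rot: [-1.997, -2.424, 0.002]
wrist_force: [-0.0, -0.4, -0.5]
opening: 0.852
grasp_force: 0.0
clock: 16.25
position: [501.2, 233.0, 47.8]
tool_rot: [-1.998, -2.424, -0.001]
wrist_force: [-1.4, 0.8, 6.3]
opening: 0.58
grasp_force: 62.0
t 16.25 grasp pt [501.2 233.   41.8] yaw 101.0 zdir [ 0.  0. -1.] q [ 0.3   0.54 -0.37  0.66  0.    1.68]
shift m [0.0002, 0.0004, -0.0002] turn [0.0004, -0.0004, 0.0001]
```

```bash
python3 -m pendant '[[[0,0,-0.02],[0,0,0],0.3],[[0,0,-0.06],[0,0,0],0.3],[[0,0,-0.11],[0,0,0],0.3],[[0,0,-0.16],[0,0,0],0.3],[[0,0,-0.2],[0,0,0],0.3]]' && python3 -m pendant '[[[0,0,0],[0,0,0],0.3],[[0,0,0],[0,0,0],0.3],[[0,0,0],[0,0,0],0.3],[[0,0,0],[0,0,0],0.3],[[0,0,0],[0,0,0],0.3]]'; python3 go.py 470.7 -215.2 240 82 0
```

```text
clock: 16.75
position: [501.0, 232.8, 250.2]
tool_rot: [1.998, 2.424, 0.002]
wrist_force: [0.8, -0.4, -2.4]
opening: 0.579
grasp_force: 62.5
clock: 17.25
position: [500.2, 232.5, 245.4]
tool_rot: [-1.997, -2.422, 0.005]
wrist_force: [-0.1, -0.0, -1.7]
opening: 0.578
grasp_force: 62.6
t 17.25 grasp pt [500.2 232.5 239.4] yaw 101.0 zdir [-0.004 -0.001 -1.   ] q [ 0.3   0.35 -0.1   1.13  0.    1.68]
shift m [-0.4339, -0.1144, -0.0001] turn [-0.0036, 0.0008, 0.3316]
```

```bash
python3 -m pendant '[[[-0.02,-0.005,-0.01],[0,0,0.01],0.3],[[-0.06,-0.016,-0.01],[0,0,0.05],0.3],[[-0.1,-0.026,-0.01],[0,0,0.08],0.3],[[-0.14,-0.037,-0.01],[0,0,0.11],0.3],[[-0.18,-0.047,-0.01],[0,0,0.14],0.3]]' && python3 -m pendant '[[[-0.04,-0.004,0],[0,0,0.03],0.3],[[-0.08,-0.008,0],[0,0,0.06],0.3],[[-0.12,-0.012,0],[0,0,0.09],0.3],[[-0.16,-0.017,0],[0,0,0.12],0.3],[[-0.2,-0.02,0],[0,0,0.15],0.3]]'; python3 go.py 470.7 -215.2 240 82 0
```

```text
clock: 17.75
position: [488.3, 45.7, 256.1]
tool_rot: [-2.163, -2.276, 0.003]
wrist_force: [1.6, -0.8, -1.8]
opening: 0.577
grasp_force: 62.6
clock: 18.25
position: [478.7, -155.2, 256.2]
tool_rot: [-2.328, -2.107, 0.002]
wrist_force: [0.2, 0.5, -1.0]
opening: 0.577
grasp_force: 62.6
t 18.25 grasp pt [ 478.7 -155.2  250.2] yaw 84.3 zdir [-0.002  0.    -1.   ] q [-0.46  0.25 -0.21  1.11 -0.    1.21]
shift m [-0.0605, -0.002, 0.0102] turn [-0.0023, 0.0, 0.0403]
```

```bash
python3 -m pendant '[[[-0.03,-0.001,0],[-0.002,0,0.02],0.3],[[-0.0605,-0.002,0],[-0.002,0,0.04],0.3],[[-0.0605,-0.002,0.01],[-0.002,0,0.04],0.3],[[-0.0605,-0.002,0.01],[-0.002,0,0.04],0.3],[[-0.0605,-0.002,0.01],[-0.002,0,0.04],0.3]]'; python3 go.py 470.7 -215.2 180 82 0; python3 - <<'E'
from m import *
for n in("top","scene"):
    p=arm.grab_frame(n);W=cloud(p);x,y,z=W[...,0],W[...,1],W[...,2];print(n)
    rect(W[(abs(x-470)<50)&(abs(y+215)<50)&(z>70)&(z<81)],"green")
    m=(abs(x-470)<40)&(abs(y+215)<45)&(z>195)&(z<265)
    rect(W[m],"cupreg")
    a,b=proj(p,[470,-215,160])[0].astype(int);cv2.imwrite(f"pics/s_{n}.png",cv2.resize(p["frame"][max(b-50,0):b+50,a-67:a+67],(400,300),interpolation=2)[...,::-1])
cv2.imwrite("pics/s.png",np.hstack([cv2.imread(f"pics/s_{n}.png") for n in("top","scene")]))
E
```

```text
clock: 18.75
position: [471.2, -212.7, 246.2]
tool_rot: [-2.368, -2.063, 0.0]
wrist_force: [0.1, -1.1, -0.3]
opening: 0.574
grasp_force: 62.6
t 18.75 grasp pt [ 471.2 -212.7  240.2] yaw 82.1 zdir [-0.001  0.001 -1.   ] q [-0.57  0.28 -0.19  1.1   0.    1.14]
shift m [-0.0025, -0.0001, 0.0602] turn [-0.0008, -0.0006, 0.0023]
top
green n 471 c [ 472.8 -203.8] size [71.  89.8] yaw 80.9 z [72.9 76.2 79.4]
cupreg n 162 c [ 473.1 -192.3] size [16.5 60.1] yaw 81.7 z [209.5 251.1 260.1]
scene
green n 469 c [ 473.9 -214.9] size [94.9 91.3] yaw 84.0 z [73.2 76.4 79.3]
cupreg n 526 c [ 473.1 -210.7] size [57.  74.2] yaw 88.8 z [210.5 247.8 259.7]
```

View pics/s.png

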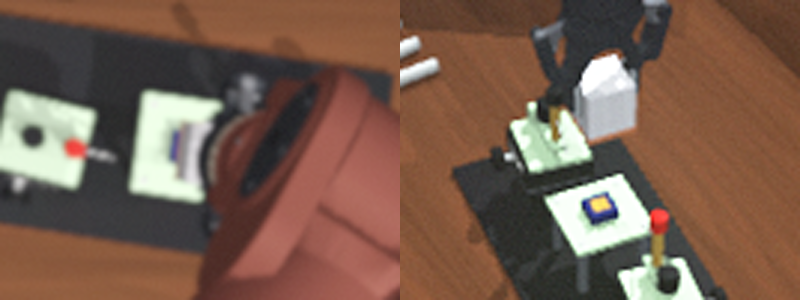

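The cup is held upright and clear above the jig, with the sample visible at about (600,207) in the right crop. I'll lower it part-way and compare cup and sample in one camera, which cancels the calibration bias.

```bash
python3 -m pendant '[[[-0.0025,-0.001,0],[0,0,0.002],0.3],[[-0.0025,-0.001,0.015],[0,0,0.002],0.3],[[-0.0025,-0.001,0.035],[0,0,0.002],0.3],[[-0.0025,-0.001,0.055],[0,0,0.002],0.3],[[-0.0025,-0.001,0.07],[0,0,0.002],0.3]]' && python3 -m pendant '[[[0,0,0],[0,0,0],0.3],[[0,0,0],[0,0,0],0.3],[[0,0,0],[0,0,0],0.3],[[0,0,0],[0,0,0],0.3],[[0,0,0],[0,0,0],0.3]]'; python3 go.py 472 -215.2 138 82 0; python3 - <<'E'
from m import *
p=arm.grab_frame("scene");P=arm.state();g=np.array(P["position"])-[0,0,6]
def box(c,yaw,h,z):
    a=np.radians(yaw);u=np.array([np.cos(a),np.sin(a)]);v=np.array([-u[1],u[0]])
    return np.array([[*(np.array(c)+h*(i*u+j*v)),z] for i,j in((1,1),(1,-1),(-1,-1),(-1,1))])
a,b=proj(p,[470,-215,110])[0].astype(int);x0,y0=a-50,b-37;f=8
im=cv2.resize(p["frame"][y0:y0+75,x0:x0+100],None,fx=f,fy=f,interpolation=2)[...,::-1].copy()
def draw(B,col):
    q=((proj(p,B)-[x0,y0]+.5)*f).astype(np.int32);cv2.polylines(im,[q],True,col,1)
draw(box(g[:2],-8,25,g[2]-38.8),(0,0,255));draw(box(g[:2],-8,25,g[2]+17.2),(0,255,255))
draw(box((471,-215.2),-8,45,76),(0,255,0));draw(box((471,-215.2),-8,16,88),(255,0,255))
cv2.imwrite("pics/fit.png",im);print(im.shape)
E
```

```text
clock: 19.35
position: [470.1, -215.6, 176.0]
tool_rot: [2.37, 2.061, 0.0]
wrist_force: [0.5, 0.3, -1.2]
opening: 0.575
grasp_force: 62.6
clock: 19.85
position: [470.5, -216.3, 177.4]
tool_rot: [2.37, 2.06, 0.001]
wrist_force: [-0.8, -0.7, -1.0]
opening: 0.58
grasp_force: 62.6
t 19.85 grasp pt [ 470.6 -216.3  171.4] yaw 82.0 zdir [ 0.001 -0.001 -1.   ] q [-0.57  0.34 -0.31  0.93 -0.    1.14]
shift m [0.0013, 0.0012, 0.0334] turn [0.0016, 0.0009, -0.0003]
(600, 800, 3)
```

View pics/fit.png

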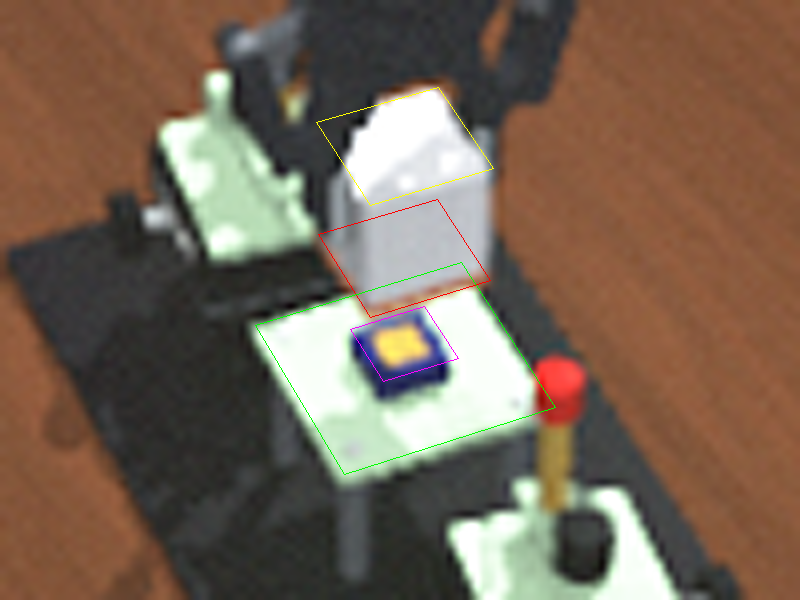

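Brass square at (401,344) against a model centre of (404,345), so the jig estimate holds. The cup's lower edge, (368,307) to (489,275), sits about 1 raw pixel above the model. I'll use depth to tell whether that is height or offset.

```bash
python3 - <<'E'
from m import *
a=np.radians(-8);ux=np.array([np.cos(a),np.sin(a)]);uy=np.array([-ux[1],ux[0]]);O=np.array([471,-215.2])
g=np.array(arm.state()["position"])[:2];print("grasp in jig",(g-O)@ux,(g-O)@uy)
pc=lambda q:(len(q),np.percentile(q,[2,5,25,50,75,95,98]).round(1)) if len(q)>10 else len(q)
for n in("scene","top"):
    Ws=[cloud(arm.grab_frame(n)) for _ in range(4)]
    W=np.nanmean(Ws,0);x,y,z=W[...,0],W[...,1],W[...,2];d=W[...,:2]-O;X=d@ux;Y=d@uy
    print(n,"+y face Y",pc(Y[(abs(X)<15)&(z>138)&(z<165)&(Y>15)&(Y<40)]),"\n z",pc(z[(abs(X)<15)&(Y>15)&(Y<40)&(z>115)&(z<180)]))
    print(" face X extent",pc(X[(abs(X)<40)&(z>136)&(z<150)&(Y>15)&(Y<40)]))
    print(" +x face X",pc(X[(abs(Y)<20)&(z>138)&(z<150)&(X>15)&(X<40)]))
    print(" top z",pc(z[(abs(X)<12)&(abs(Y-16)<7)&(z>175)&(z<200)]), "plate z",pc(z[(abs(X)<42)&(abs(Y)<42)&(z>70)&(z<81)]),"sample z",pc(z[(abs(X)<12)&(abs(Y)<12)&(z>83)&(z<95)]))
    print(" plate X,Y",pc(X[(abs(X)<60)&(abs(Y)<60)&(z>70)&(z<82)]),pc(Y[(abs(X)<60)&(abs(Y)<60)&(z>70)&(z<82)]))
E
```

```text
grasp in jig -0.3921657340201961 -1.0934778729387553
scene +y face Y (62, array([20.8, 21.4, 22.4, 23. , 23.9, 25. , 25.1])) 
 z (107, array([134.5, 136.2, 143.1, 156.6, 168.6, 177.6, 179.4]))
 face X extent (58, array([-22.8, -21.9, -11.3,   4.1,  14.5,  25.8,  26.8]))
 +x face X (13, array([25.8, 26.2, 26.6, 26.8, 27.1, 28.2, 28.3]))
 top z (33, array([178.1, 178.9, 187.2, 188.1, 189. , 190.2, 190.3])) plate z (362, array([74.2, 74.6, 75.6, 76.6, 77.5, 78.8, 79.4])) sample z (42, array([85.9, 86.8, 87.8, 88.4, 89.2, 90.8, 91. ]))
 plate X,Y (465, array([-39.5, -36.5, -18.9,  15. ,  32.4,  46.1,  47.2])) (465, array([-42.6, -37.9, -13.2,  13.4,  30.1,  43. ,  43.9]))
top +y face Y (25, array([25.7, 25.7, 26. , 26.3, 26.4, 26.9, 27.2])) 
 z (38, array([135.2, 138. , 142.1, 156.1, 169.6, 176.4, 177.7]))
 face X extent (25, array([-24.9, -23.1, -15.8,  -2.3,   8.5,  18.5,  20.5]))
 +x face X 0
 top z 6 plate z (355, array([73. , 74.2, 75.7, 76.8, 77.9, 79.3, 79.8])) sample z 0
 plate X,Y (459, array([-43.6, -41.8, -27.2,   2.6,  29.5,  42.2,  43.8])) (459, array([-7.3, -2.5, 17.7, 27.8, 37.2, 44.9, 46. ]))
```

```bash
python3 -m pendant '[[[0.0006,0.0005,0.005],[0.0015,0.001,0],0.3],[[0.0006,0.0005,0.013],[0.0015,0.001,0],0.3],[[0.0006,0.0005,0.021],[0.0015,0.001,0],0.3],[[0.0006,0.0005,0.028],[0.0015,0.001,0],0.3],[[0.0006,0.0005,0.034],[0.0015,0.001,0],0.3]]' && python3 -m pendant '[[[0,0,0],[0,0,0],0.3],[[0,0,0],[0,0,0],0.3],[[0,0,0],[0,0,0],0.3],[[0,0,0],[0,0,0],0.3],[[0,0,0],[0,0,0],0.3]]'; python3 go.py 471.2 -215.2 137 82 0; python3 - <<'E'
from m import *
a=np.radians(-8);ux=np.array([np.cos(a),np.sin(a)]);uy=np.array([-ux[1],ux[0]]);O=np.array([471,-215.2])
p=arm.grab_frame("scene");W=cloud(p);z=W[...,2];d=W[...,:2]-O;X=d@ux;Y=d@uy
print("top z",np.median(z[(abs(X)<12)&(abs(Y-16)<7)&(z>145)&(z<165)]))
print("face Y",np.median(Y[(abs(X)<15)&(z>104)&(z<135)&(Y>15)&(Y<40)]),"face X",np.median(X[(abs(Y)<20)&(z>104)&(z<116)&(X>15)&(X<40)]))
a,b=proj(p,[470,-215,110])[0].astype(int)
cv2.imwrite("pics/end.png",cv2.resize(p["frame"][b-45:b+45,a-60:a+60],None,fx=6,fy=6,interpolation=2)[...,::-1])
E
```

```text
clock: 20.8
position: [470.5, -215.4, 141.8]
tool_rot: [-2.37, -2.059, 0.001]
wrist_force: [0.0, -0.2, -1.5]
opening: 0.576
grasp_force: 62.6
clock: 21.3
position: [471.0, -215.7, 143.0]
tool_rot: [-2.371, -2.06, -0.0]
wrist_force: [-0.4, -0.8, -1.2]
opening: 0.579
grasp_force: 62.6
t 21.3 grasp pt [ 471.  -215.7  137. ] yaw 82.0 zdir [-0.  0. -1.] q [-0.57  0.37 -0.36  0.84  0.    1.14]
shift m [0.0005, 0.0001, 0.0] turn [-0.0004, -0.0004, -0.0003]
top z 153.94878183517176
face Y 23.959997882561623 face X 27.504885605778174
```

View pics/end.png

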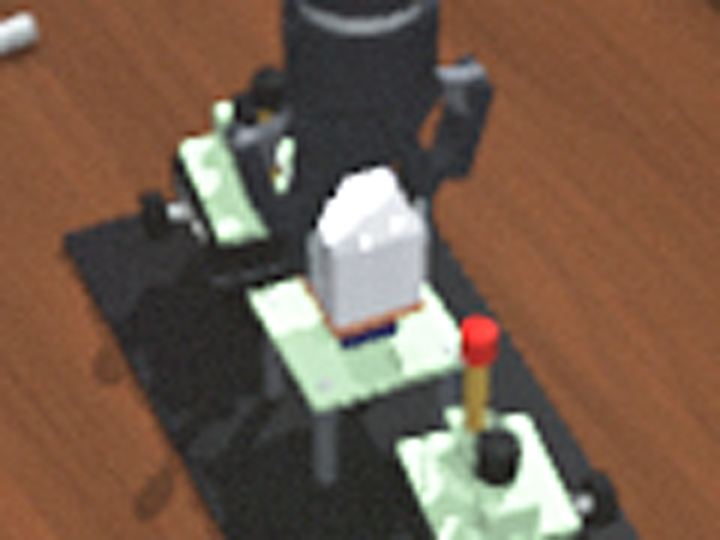

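The cup hangs mouth-down just above the blue block: copper band at (375,322), the sample's near edge below it at (370,335). The closed end is at z = 154, so the mouth is at 98, 10 mm above the sample, and it is centred and level.

```bash
python3 -m pendant '[[[0,0,0],[0,0,0],0.3],[[0,0,0],[0,0,0],0.3],[[0,0,0],[0,0,0],0.3],[[0,0,0],[0,0,0],0.3],[[0,0,0],[0,0,0],0.3]]'; python3 -c "
from plant import arm;print(arm.sign_off())"
```

```text
clock: 21.85
position: [470.8, -215.6, 142.8]
tool_rot: [-2.371, -2.06, 0.0]
wrist_force: [-0.4, 0.5, -1.0]
opening: 0.577
grasp_force: 62.6
the job is handed in; nothing more can be done
None
```

The job is handed in at about 22 s: I stood the cup mouth-down on the mat and let go of it, then picked it up again and carried it over the stations, and it is now held level and square to the block, about 10 mm above the sample, with no sign of touching the jig or stations and without going near the nut, cap or tangerine.

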